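Guard the glass grinder and start it

ROBOT

A 7-joint arm with a two-finger parallel gripper is mounted at the origin on the work surface. World frame = base frame: x ahead of the robot, y to its left, z up, the work surface at z = 0. Lengths are in mm, angles in rad, forces in N, time in s.
With the tool pointing down it reaches from about 400 to 900 mm from the base axis. Payload 5.6 kg.
Tool frame: the origin (TCP) lies midway between the tips of the shut fingers; the grasp point (between the pads) lies 19 mm behind it; z points along the fingers, y is the line along which they close (so a half turn about z gives the same grasp; the last joint's range is limited). The gripper opens to 92 mm and grips with 3 to 60 N. Pads are 20 mm wide; open, the fingers measure 128 mm over their backs; the gripper's body (75 mm by 189 mm) begins 69 mm behind the grasp point.
Start: joints at [-1.156, 0.468, -0.012, 1.603, 0.006, 1.071, -0.056], TCP at [287.324, 583.056, 214.592] pointing down, gripper open.
Joint ranges: [-2.53, 2.53], [-0.31, 2.02], [-1.57, 1.55], [0.28, 2.44], [-1.29, 4.43], [0.15, 1.84], [-2.92, 2.92]. Speed limits (rad/s): [2.57, 2.57, 3.14, 3.14, 3.14, 3.14, 3.14].

INTERFACE

Orientations are given as a rotation vector (axis times angle).
In Python, from cell import robot, grip, kin, viewer gives the robot as it stands. Calls block until the motion is done:
- robot.movep(position, orientation): joint-space move of the TCP to a pose.
- robot.servo_line(position, feed=150, rotation=None): straight line of the TCP; rotation=None keeps the orientation; feed is the mean speed in mm/s.
- robot.goto_joints(angles): joint-space move.
- grip(opening, newtons=None): opening from 0.0 (shut) to 1.0 (fully open); newtons is the grip in N (None keeps the last); returns when the fingers have stopped.
- robot.hold(seconds).
- kin.ik(position, orientation): joint angles nearest the present ones, or None.
- robot.observe(): the state.
- viewer.read_camera(name): name is "scene" or "top" or "wrist"; returns the picture (400x640x3 uint8, red, green, blue); there is no depth.
- viewer.camera_info(name): a dict with "camera_matrix" (3x3 intrinsics, pixels), "R" (3x3) and "t" (3): a world point X has camera coordinates R X + t. Camera axes: x right, y down, z forward; pixel columns grow to the right and rows downward; lengths in mm; the calibration is good to about 2 mm. A picture is of the moment at which its call begins: read the wrist's pose just before it. camera_info takes no time and is no camera call; for the wrist camera it gives the pose at the moment of the call.
A pose or a line that the arm cannot do raises robot.IKError and nothing moves.
- robot.job_done(): hands the job in; it is judged then, once.
Trained networks look in the newest picture that a camera, given by its name, has taken for a name from the list of things; names that differ only in an ending like _2 or _b are one class to them, and where a whole thing is asked for, a point or a joint stands for the part that bears it (a point fixed in the world has none). Each returns a list of dicts, best first, with "confidence" (0 to 1); they miss things now and then, are a little off and sometimes report something else, mostly with a low value. They report only what shows in the picture. A call takes as long as a camera call.
- viewer.silhouettes(name, camera): "mask" (400x640 bool, what is visible of it).
- viewer.pinpoint(name, camera): "at" ([x, y, z] in mm, in the coordinates of the camera as it stood for that picture, good to about 4 mm: a listed point, or the origin of a listed thing).
The state is a dict: "t": time; "joints": joint angles; "joint_velocities": joint speeds; "joint_torque": joint torques, N m; "tcp_pos": TCP position; "tcp_rot": TCP orientation; "contact_force": force on the tool from outside, world axes, zero at the start; "wrist_torque": the same for the moment, N m; "grip_width": opening from 0.0 (shut) to 1.0 (fully open); "grip_force": force on a finger pad.
Only numpy, scipy, OpenCV 4.12 (cv2) and the standard library are available. Lean on these libraries where they do the work, as an engineer would, in place of code of your own. Each camera call takes 0.05 s, during which the arm holds its last target. There are 200 camera calls.

TASK

Slide the glass grinder's clear splash guard, the one with the orange handle, all the way along its rail to the stop, so that it stands in front of the grinding head. Then start the grinder: press the green button fully down, hold it there for about half a second and let it come right back up. Do not press the red button or start the grinder before the guard is closed, and leave the tub, jar, glass tile and wrench around it where they are.

Things in the scene. Friction and masses are not known exactly. Their poses are not given: they have to be found in the camera images.
- grinder: blue bench glass grinder fixed to the table, left or right of the middle, 220 x 220 mm, 75 mm high, grey tray rim to 95 mm; origin at the centre of its underside, z up, yaw within 0.35 rad, front (-x) to the robot. Brass grinding head at x 10, y -60 mm, top at 122 mm. A rail along y at x = -100 mm, top at 91 mm, has a dark steel stop at each end (to 103 mm)
- guard (a joint): travel of the clear splash guard along the rail, m: 0 = parked at the +y end of the grinder's rail, 0.12 = fully closed against the stop, in front of the grinding head; it grows as the guard moves along the grinder's -y. It starts between 0 and 0.045, slides with about 2 N of friction and stays where it is left
- guard_handle (a point): centre of the guard's orange handle, a bar 70 mm long along y (the rail), 18 mm thick, 30 mm high, top 200 mm above the table; axes parallel to the grinder's; it closes towards -y of this point. Below it: black-framed clear panel, 100 mm long, 10 mm thick, from 107 to 173 mm up, on a black foot 30 mm thick. All round and above the handle is free
- station: grey push-button box with an aluminium top plate, fixed to the table, 110 x 190 mm and 70 mm high; origin at the centre of its underside, z up; the two buttons lie 90 mm apart along its y axis, 45 mm either side of the centre, and which one is green varies; it stands on the side that the grinder leaves free, yaw within 0.35 rad
- start (a joint): how far the green start button is pushed in, m: 0 = up, 0.008 = fully down; a spring returns it; it begins to move at about 2 N and is fully down at 6 N
- start_top (a point): centre of the top face of the green button's cap, 40 mm in diameter, pressed straight down; 94 mm above the table when up; a black collar 56 mm in diameter around it stands 82 mm above the table
- stop (a joint): how far the red stop button is pushed in, m: 0 = up, 0.008 = fully down; the same size and spring as the green one; not to be pressed
- stop_top (a point): centre of the top face of the red button's cap, 94 mm above the table, 90 mm from the green one
- tub: white open plastic tub, 112 mm across the mouth, 130 mm high, loose on the table out to one side; origin at the centre of its underside
- jar: amber glass jar with a black cap, 80 mm in diameter, 110 mm high, loose on the table out to the other side; origin at the centre of its underside
- tile: loose green glass tile 60 x 140 x 8 mm lying flat beyond the work; origin at the centre of its underside
- wrench: loose steel wrench 170 mm long lying flat beyond the work; origin at the middle of its length, on the table

How it is judged (in metres and radians):
On the way, in this order (a step that is already met when the one before it is completed fails the run):
1. the guard is slid home against its stop (value of joint guard above 0.114 m), for 0.2 s.
2. the green button is held fully down with the guard closed (value of joint start above 0.0068 m and value of joint guard above 0.114 m), for 0.3 s.
3. the green button is let back up (value of joint start below 0.001 m), for 0.2 s.
At the end, for the whole second after the job is handed in: the guard stands within 6 mm of its closed stop, and the green button, after being held at least 6.8 mm of its 8 mm down for 0.3 s, is back up, as is the red one (within 1 mm) (value of joint guard above 0.114 m and value of joint each of start, stop below 0.001 m); the robot touches nothing.
It fails at once if the red button is pressed (more than 2 mm) (value of joint stop above 0.002 m).
It fails at once if the green button is pressed (more than 3 mm) while the guard is not closed (value of joint start above 0.003 m and value of joint guard below 0.112 m).
It fails at once if the tub, jar, tile or wrench is moved by more than 25 mm (distance of any of tub, jar, tile, wrench from where it was at the start of the episode above 0.025 m).
It also fails if it takes over 43 s, if anything falls off the work surface, if the arm or the gripper's body presses on something with over 40 N, if the wrist force passes 120 N, or if a joint passes its speed limit or range.

## Working session

There is one attempt and no reset: what is moved stays moved. The work goes in short steps, each a Python script; the robot and the scene stay as the last script left them, time stands still between calls to the robot, and variables do not carry over. Pictures are saved under pics/ and viewed, at most 10 in all, crops included, and the job is handed in when it is done.

```bash
mkdir -p pics; cat > h.py <<'E'
from cell import robot, grip, kin, viewer
import numpy as np, cv2
def look(cam, names, pic=None):
    i=viewer.camera_info(cam); R=np.array(i["R"]); t=np.array(i["t"]); K=np.array(i["camera_matrix"])
    im=viewer.read_camera(cam)
    if pic: cv2.imwrite(f"pics/{pic}.png", im[:,:,::-1])
    out={}
    for n in names:
        for d in viewer.pinpoint(n,cam)[:2]:
            p=np.array(d["at"]); uv=K@p; w=R.T@(p-t)
            out.setdefault(n,w)
            print(cam,n,round(d["confidence"],2),w.round(1),(uv[:2]/uv[2]).round())
    return out
E
python3 - <<'E'
from h import *
N=["grinder","guard_handle","station","start_top","stop_top","tub","jar","tile","wrench"]
look("top",N,"top"); look("scene",N[:5],"scene")
s=robot.observe(); print(s["t"],s["tcp_rot"],s["grip_width"])
E
```

```text
top grinder 0.78 [545.3 226.8  -1.5] [258. 223.]
top guard_handle 0.56 [441.3 279.6 182.7] [231. 252.]
top station 0.69 [ 527.  -200.6    0.7] [379. 226.]
top start_top 0.63 [ 544.6 -160.1   91.2] [370. 219.]
top stop_top 0.55 [ 513.3 -248.9   95.3] [398. 227.]
top jar 0.85 [5.503e+02 4.578e+02 2.000e-01] [192. 223.]
top tile 0.87 [ 778.3 -148.1    2.4] [362. 157.]
top wrench 0.57 [7.811e+02 1.158e+02 7.000e-01] [289. 157.]
scene grinder 0.56 [544.8 226.5  -2.8] [327. 156.]
scene grinder 0.52 [553.  461.   -2.3] [359. 108.]
scene guard_handle 0.93 [440.6 282.  186.6] [306.  95.]
scene station 0.69 [ 527.6 -202.7   -2.8] [255. 260.]
scene start_top 0.42 [ 540.  -159.4   96.4] [263. 236.]
scene stop_top 0.64 [ 514.3 -242.7   93.7] [239. 257.]
0.8 [7.12890354e-01 3.05959158e+00 1.12730017e-04] 1.0018736598679412
```

```bash
python3 -c "
import cv2,numpy as np
a=cv2.imread('pics/top.png');b=cv2.imread('pics/scene.png')
cv2.imwrite('pics/both.png',cv2.resize(np.vstack([a,b]),(480,600)))"
```

```text
(no output)
```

View pics/top.png

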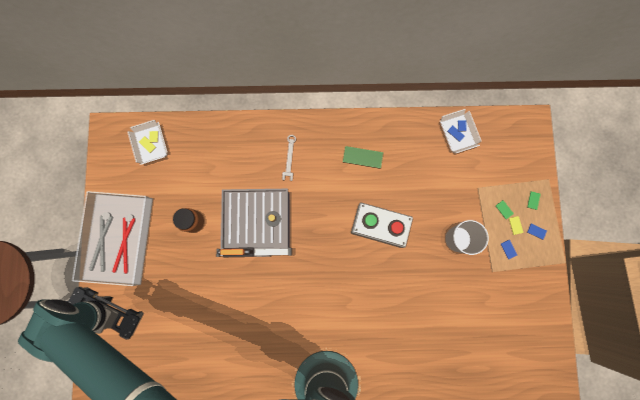

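View pics/scene.png

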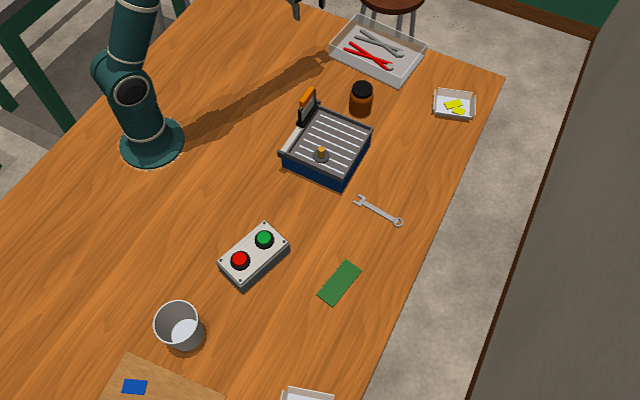

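Top view: grinder at (258,220), nearly square on, with the guard's orange handle at (231,252), left of the closed position. Green button is at (371,220) and red at (397,228). The networks' results agree with both pictures. Next I go above the handle and look from close by.

```bash
cat >> h.py <<'E'
def down(ydir):  # tool pointing down, tool y at angle ydir in world
    f=(ydir+np.pi/2)/2
    return np.pi*np.array([np.cos(f),np.sin(f),0])
def back(cam,uv,z):
    i=viewer.camera_info(cam); R=np.array(i["R"]); t=np.array(i["t"]); K=np.array(i["camera_matrix"])
    c=-R.T@t; d=R.T@np.linalg.solve(K,np.array([uv[0],uv[1],1.])); return c+d*(z-c[2])/d[2]
E
python3 - <<'E'
from h import *
robot.movep([430,250,420],down(0)); grip(0.0)
look("wrist",["grinder","guard_handle"],"w1")
for n in ["guard_handle","grinder"]:
    for d in viewer.silhouettes(n,"wrist")[:1]:
        m=d["mask"].astype(np.uint8); c=max(cv2.findContours(m,0,2)[0],key=cv2.contourArea)
        r=cv2.minAreaRect(c); print(n,d["confidence"],r)
hsv=cv2.cvtColor(cv2.imread("pics/w1.png"),cv2.COLOR_BGR2HSV)
m=cv2.inRange(hsv,(8,150,120),(22,255,255)); c=max(cv2.findContours(m,0,2)[0],key=cv2.contourArea)
r=cv2.minAreaRect(c); print("orange",r); B=cv2.boxPoints(r); print([back("wrist",b,200).round(1) for b in B])
s=robot.observe(); print(s["t"],s["tcp_pos"],s["joints"],s["grip_width"],s["contact_force"])
E
```

```text
wrist grinder 0.61 [539.5 229.2   1.2] [378. 168.]
wrist grinder 0.5 [444.1 274.2 182.9] [330. 155.]
wrist guard_handle 0.87 [442.  275.3 180.9] [329. 154.]
guard_handle 0.6 ((326.0, 150.0), (76.0, 20.0), 90.0)
grinder 0.7 ((387.8102722167969, 173.41970825195312), (148.72293090820312, 141.88070678710938), 3.4946389198303223)
orange ((319.5, 151.5), (303.0, 639.0), 90.0)
[array([ 80.8, 444.5, 200. ]), array([778.8, 444.3, 200. ]), array([873.6,  71.5, 200. ]), array([-14.1,  70.4, 200. ])]
3.9417 [430.03711045 250.00102458 420.00590169] [-0.90727458  0.0429435   0.32917962  1.69237197 -0.01404034  1.40854925
 -0.57614686] 0.006049651974196332 [-0.1585364  -1.0447634  -0.24580653]
```

View pics/w1.png

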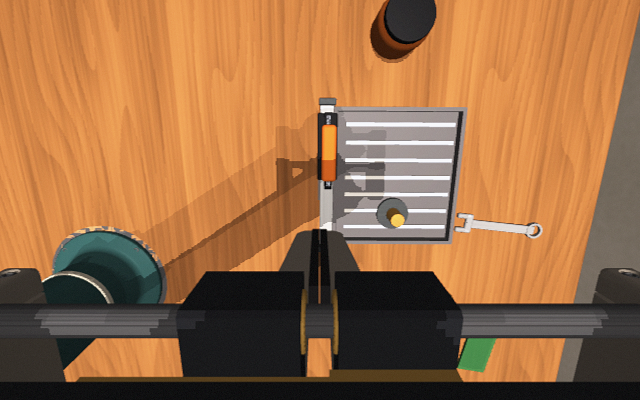

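Wrist view: handle runs from (330,124) to (328,181). The tray rim corners are at (337,107), (466,109) and (453,243). I'll back-project these to get the yaw.

```bash
python3 - <<'E'
from h import *
b=lambda u,v,z: back("wrist",(u,v),z)[:2]
def yaw(a,c): d=a-c; return np.arctan2(-d[0],d[1])
h1,h2=b(330,124,200),b(328.5,181,200); print(h1,h2,(h1+h2)/2,yaw(h1,h2))
A,B,C=b(337,107,95),b(466,109,95),b(453,243,95); print(A,B,C,yaw(B,C), np.arctan2(*(B-A)[::-1]))
im=cv2.imread("pics/w1.png")[80:260,290:480]; cv2.imwrite("pics/w1c.png",cv2.resize(im,None,fx=3.2,fy=3.2,interpolation=2))
E
```

```text
[442.92404508 312.71270127] [441.67464473 243.32187893] [442.29934491 278.0172901 ] -0.018003322692849107
[456.56749101 335.57213456] [650.10882692 332.74354127] [653.58850767 117.52139446] 0.016166447793512697 -0.014613890660727116
```

View pics/w1c.png

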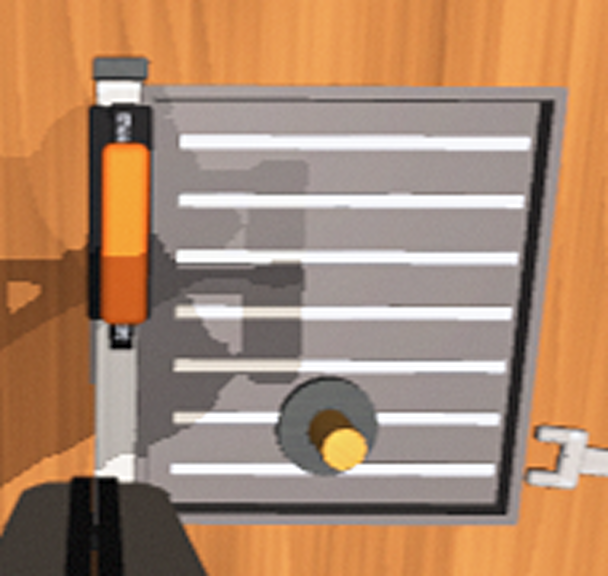

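The close-up shows the grinder square on (yaw about 0). The handle centre is at (442,278), so the closed position should be near y = 166. I'll push its +y end with the shut fingers.

```bash
python3 - <<'E'
from h import *
r=down(0)
robot.movep([442,350,260],r)
robot.servo_line([442,350,181],feed=120)
robot.servo_line([442,225,181],feed=60)
s=robot.observe(); print(s["t"],s["contact_force"].round(1) if hasattr(s["contact_force"],"round") else s["contact_force"])
for y in np.arange(222,180,-3.):
    robot.servo_line([442,y,181],feed=30); s=robot.observe(); f=s["contact_force"]
    print(y,np.round(s["tcp_pos"],1),np.round(f,1))
    if f[1]>12: break
robot.hold(0.3)
look("wrist",["guard_handle"],"w2"); look("top",["guard_handle"],"t2"); look("scene",["guard_handle"],"s2")
print(robot.observe()["t"])
E
```

```text
7.7667 [-1.9  1.5  0.2]
222.0 [442.2 221.6 181. ] [-0.5  1.5  0.3]
219.0 [442.1 218.5 181. ] [ 0.2 -0.  -1.5]
216.0 [442.1 215.6 181. ] [ 0.3  0.4 -0.7]
213.0 [442.1 212.9 181. ] [-0.   1.4 -0.7]
210.0 [442.1 212.8 181.1] [ 1.6  8.  -3.2]
207.0 [442.1 212.7 181.2] [ 0.8 14.5 -6.9]
top guard_handle 0.59 [442.5 167.4 182.6] [268. 251.]
scene guard_handle 0.65 [443.  169.3 186.3] [289. 121.]
9.8667
```

View pics/s2.png

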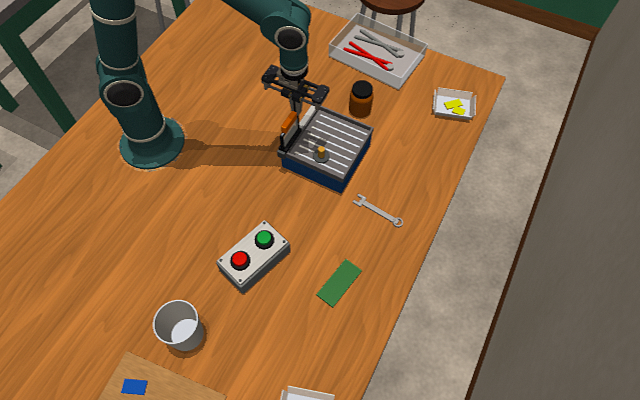

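Scene view: guard at (289,121) is up against the near stop. The networks put the handle at y ≈ 168, where I expected it, and the force rose sharply there. Next: retreat and look at the green button.

```bash
python3 - <<'E'
from h import *
robot.servo_line([442,240,181],feed=80); robot.servo_line([442,240,280],feed=200)
robot.movep([541,-235,330],down(0)); robot.hold(0.2)
look("wrist",["start_top","stop_top"],"w3")
hsv=cv2.cvtColor(cv2.imread("pics/w3.png"),cv2.COLOR_BGR2HSV)
m=cv2.inRange(hsv,(50,120,50),(80,255,255))
n,l,st,ce=cv2.connectedComponentsWithStats(m)
for i in range(1,n):
    if st[i,4]>150: print(st[i],ce[i],back("wrist",ce[i],94).round(1))
print(robot.observe()["t"])
E
```

```text
wrist start_top 0.95 [ 538.8 -161.9   97.6] [317. 116.]
wrist stop_top 0.71 [ 513.8 -247.1   92.4] [298. 183.]
[302  98  32  33 830] [317.34216867 113.88915663] [ 538.8 -160.    94. ]
13.2
```

View pics/w3.png

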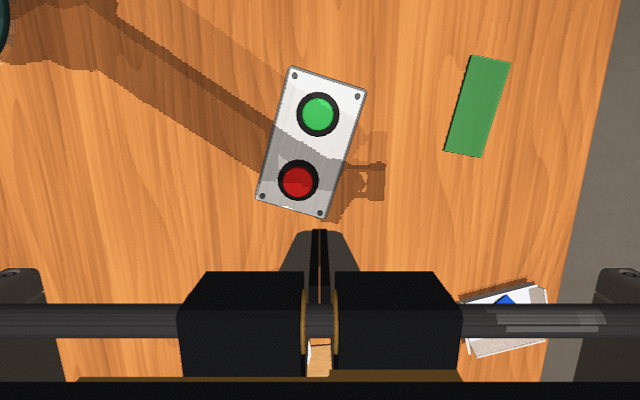

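Wrist view: green is at (317,114) and red at (298,181), which puts green at (539,-160.5). Now press, with the force watched.

```bash
python3 - <<'E'
from h import *
x,y=539,-160.5
robot.movep([x,y,150],down(0)); robot.servo_line([x,y,102],feed=80); robot.hold(0.2)
f0=robot.observe()["contact_force"][2]
for z in np.arange(95,78,-1.5):
    robot.servo_line([x,y,z],feed=30); s=robot.observe(); f=s["contact_force"][2]-f0
    print(z,np.round(s["tcp_pos"],1),round(f,1))
    if f>12: break
robot.hold(0.5); s=robot.observe(); print(np.round(s["tcp_pos"],1),np.round(s["contact_force"],1))
robot.servo_line([x,y,110],feed=60); robot.servo_line([x,y,250],feed=150); robot.hold(0.3)
look("top",["guard_handle","start_top","stop_top"],"t3"); s=robot.observe(); print(s["t"],np.round(s["contact_force"],1))
E
```

```text
95.0 [ 538.8 -160.5   94.8] 1.0
93.5 [ 539.1 -160.6   93.6] 2.9
92.0 [ 539.1 -160.6   92.1] 4.3
90.5 [ 539.1 -160.6   90.6] 4.9
89.0 [ 539.1 -160.6   89.1] 6.4
87.5 [ 539.1 -160.6   87.6] 5.8
86.0 [ 539.1 -160.6   86.4] 7.9
84.5 [ 539.2 -160.6   86.2] 21.4
[ 539.1 -160.6   86.2] [-4.3  1.6 20.1]
top guard_handle 0.87 [440.2 167.8 183.8] [268. 252.]
19.7417 [ 0.5 -0.2  0.3]
```

The button bottomed at 86.2 mm, was held and then released. The guard is still closed and nothing is touching the robot.

```bash
python3 -c "
from h import *
print(robot.job_done())"
```

```text
the job is handed in; nothing more can be done
None
```

The guard was slid home against its stop, then the green button was pressed to the bottom, held for 0.5 s and released, and the job was handed in at about 20 s with the arm clear; the handover returned no verdict.

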